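# Nest the sample cups and unclip the carrier

## Task

Pack the sample carrier that is clipped into its dock: stand the middle-sized aluminium cup inside the big cup fixed on the carrier and let go of it, then stand the smallest cup inside the middle one and let go. Then pinch the carrier's two orange side catches together, lift it straight up out of the dock, and finish while still holding it by the pinched catches, level and above the dock, its underside at least 10 cm above the bench, with the cups still nested. Never tip a cup over, and leave the other things on the bench where they are.

Things in the scene. Friction and masses are not known exactly. Their poses are not given: they have to be found in the camera images.
- dock: Fixed dark steel dock, axes as the carrier's: plate 8 mm thick (126 mm along x; y -90 to +110 mm), with grey keepers, top 38 mm above the bench, at x = +-40.5 to 57 mm, y within +-18 mm, whose ledges hold the carrier's hooks down, and low black guides 16 mm high around the carrier. Origin: on the bench, under the carrier's tower; z up.
- carrier: White carrier in the dock, origin 8 mm above the dock's, axes parallel. Origin: underside, beneath its tower; z up. Plate 72 mm along x, y -75 to +95 mm, 10 thick. Black tower at the origin (36 x 24 mm, top z 89), orange catches on its +x and -x sides. At y +55 a fixed big cup, outer 68 inner 63 mm, rim z 56. At y -30 to -74 mounts and a bar under z 31. 0.56 kg; balanced when the cups are nested.
- pinch (a point): Point midway between the two catch tabs, 70 mm above the carrier's underside; carrier's axes. Grip here from above, the fingers closing along the carrier's x.
- catch_front (a joint): Sprung orange catch on the tower's -x side: 0 = out, hooked under the keeper; 0.008 m = fully in, against its stop; hook free from about 0.005. Pushed by 2 N (start) to 6 N (end). Flat upright tab 24 mm wide, z 43 to 87 mm in the carrier's frame. Outer faces of the two tabs: 63 mm apart when out, 47 mm when both are in. Squeezed with 40 to 60 N they are also the handle.
- catch_back (a joint): The same on the +x side of the tower: 0 = out, hooked; 0.008 m = fully in.
- well (a point): Centre of the inner floor of the big cup on the carrier: carrier x 0, y +55, z 24 mm, so 32 mm above the bench while docked; carrier's axes.
- cup_mid: Middle-sized loose aluminium cup, straight-sided: outer diameter 52, inner 47, height 46 mm, base 14 mm thick, about 0.1 kg. Origin: centre of its underside; z up. On the bench left or right of the dock. Nested in the big cup (5.5 mm play all round) its rim stands 14 mm above the big one's, so hold it from outside by its top 11 to 13 mm to set it in.
- cup_small: Smallest loose aluminium cup: outer diameter 38 mm, inner 33 mm, height 46 mm, solid base 14 mm thick, about 0.06 kg. Origin: centre of its underside; z up. Stands on the bench on the other side. Nested in the middle cup (4.5 mm play all round), its rim stands 14 mm above that one's.
- mid_floor (a point): Centre of the inner floor of the middle cup, 14 mm above its underside.
- test_block: Bystander, leave it alone: flat steel hardness-test disc, 64 mm across, 12 mm high. Origin: centre of its underside.
- puck: Bystander, leave it alone: small round black resin specimen mount, 30 mm across, 20 mm high. Origin: centre of its underside.
- polish: Bystander, leave it alone: amber bottle, 56 mm across, 120 mm high. Origin: centre of its underside.
- eyepiece: Bystander, leave it alone: black microscope eyepiece standing upright, up to 36 mm across, 52 mm high. Origin: centre of its underside.
- screwdriver: Bystander, leave it alone: screwdriver lying on the bench. Origin: in the tool, on its axis.
- indenter_case: Bystander, leave it alone: closed dark wooden indenter case, 50 x 80 x 28 mm. Origin: centre of its underside.
- gauge_block: Bystander, leave it alone: small brass block, 30 x 60 x 14 mm. Origin: centre of its underside.
Things that resemble listed ones, but are neither listed nor needed, are in the scene too. Leave any green look-alike of the cup_mid alone. What is shaped like the cup_small but red is not meant.

How it is judged:
By the outcome, as a careful person would: the job done as asked, in the order asked, and still so for the second after the job is handed in, while the arm keeps its last pose, push and grip.
It also fails if it takes over 64 s, if anything falls off the work surface, if the arm or the gripper's body presses on something with over 40 N, if the wrist force passes 120 N, or if a joint passes its speed limit or range.

## Robot

A 6-joint arm with a two-finger parallel gripper is mounted at the origin on the work surface. World frame = base frame: x ahead of the robot, y to its left, z up, the work surface at z = 0. Lengths are in m, angles in rad, forces in N, time in s.
With the tool pointing down it reaches from about 0.3 to 0.875 m from the base axis. Payload 6.4 kg.
Tool frame: the origin (TCP) lies at the very end of the fingers, on their centre line; the grasp point (between the pads) lies 19 mm behind it; z points along the fingers, y is the line along which they close (so a half turn about z gives the same grasp; the last joint's range is limited). The gripper opens to 85 mm and grips with 20 to 120 N. Pads are 22 mm wide; open, the fingers measure 114 mm over their backs; the gripper's body (76 mm by 85 mm) begins 54 mm behind the grasp point. The pads swing forward as they close: fully open they stand 13 mm farther back than shut.
Start: joints at [1.104, 0.181, 1.607, -0, 1.354, -0.206], TCP at [0.148, 0.556, 0.231] pointing down, gripper open.
Joint ranges: [-2.99, 2.99], [-0.89, 2.07], [0.3, 2.58], [-1.14, 4.28], [0, 2.63], [-3.12, 3.12]. Speed limits (rad/s): [2.57, 2.57, 3.01, 3.14, 3.14, 3.14].

## Interface

Orientations are given as a unit quaternion [w, x, y, z].
In Python, from bench import ctrl gives the robot as it stands.
- The arm moves only by the tool jog_arm, never from a script. Its argument "series" is a list that holds one entry, the list of rows, each a list of 7 numbers: the shift along the tool's x, y, z in mm, then the turn, a rotation vector about the tool's x, y, z in rad, then the finger opening in mm, from 0 to 85.4. In form: [[[tx, ty, tz, rx, ry, rz, gripper], ...]]. A call has exactly 10 rows; each row shifts and turns the commanded pose from where the row before left it, along the tool's axes as they then stand; what a row does not reach is not made up. A row lasts 1/10 s, in which the tool goes at most 50 mm and 8.59 degrees, less where a joint would pass 70% of its speed; a pose out of reach is approached as far as the arm can. A call with a gripper value outside its range is refused whole. The fingers move at their own pace and stop on an object; the grip force is fixed at half the most. Time passes only in rows, so rows that do not move let the fingers close, or fill a call up. It gives the time, the measured TCP pose, the force, the opening and the grip force at its end, in the units of the state.
- ctrl.get_obs(): the state, without advancing time (a new reading comes with each control period).
- ctrl.camera(name): name is "side" or "top"; returns a dict with "frame" (420x560x3 uint8, blue, green, red), "z_map" (420x560 float32, m along the optical axis (not along the pixel's ray), 0 where there is no reading), "fx", "fy", "cx", "cy" (pixels), "xyz" and "rotation" of the camera in the world. Camera axes: x right, y down, z forward; pixel columns grow to the right and rows downward; lengths in m; the calibration is good to about 2 mm. A picture is of the moment at which its call begins.
- ctrl.hand_in(): hands the job in; it is judged then, once.
The state is a dict: "time_s": time; "q": joint angles; "dq": joint speeds; "joint_efforts": joint torques, N m; "eef_pos": TCP position; "eef_rot": TCP orientation; "wrist_force": force on the tool from outside, world axes, zero at the start; "torque": the same for the moment, N m; "opening": opening from 0.0 (shut) to 1.0 (fully open); "grasp_force": force on a finger pad.
Only numpy, scipy, OpenCV 4.12 (cv2) and the standard library are available. Lean on these libraries where they do the work, as an engineer would, in place of code of your own. Each camera call takes 0.05 s, during which the arm holds its last target. There are 200 camera calls.

## Working session

There is one attempt and no reset: what is moved stays moved. The work goes in short steps, Python scripts to look and compute and a tool call to move; the robot and the scene stay as the last step left them, time stands still between calls to the robot, and variables do not carry over. Pictures are saved under pics/ and viewed, at most 10 in all, crops included, and the job is handed in when it is done.

Besides the shell and the picture viewer there is one more tool, called after "Emit:" as name(argument=value, ...), one argument or row to a line, values as JSON. jog_arm: Moves the arm, as the interface text tells. Its arguments: {"type":"object","properties":{"series":{"type":"array"}},"required":["series"]}

```bash
ls; mkdir -p pics; cat > h.py <<'E'
import numpy as np, cv2
from bench import ctrl
from scipy.spatial.transform import Rotation as R
def cloud(name):
    c=ctrl.camera(name); z=c["z_map"]; v,u=np.indices(z.shape)
    p=np.stack([(u-c["cx"])/c["fx"]*z,(v-c["cy"])/c["fy"]*z,z],-1)
    r=np.array(c["rotation"]); 
    if r.size==4: r=R.from_quat(np.roll(r,-1)).as_matrix()
    w=p@r.T+np.array(c["xyz"]); w[z==0]=np.nan
    return c,w
E
python3 - <<'E'
from h import *
for n in ("top","side"):
    c,w=cloud(n); cv2.imwrite(f"pics/{n}0.png",c["frame"]); np.savez(f"{n}0.npz",w=w,f=c["frame"])
    print(n,c["xyz"],c["rotation"],c["fx"],c["cx"],c["cy"])
print(ctrl.get_obs())
E
```

```text
pics
top [ 0.29616351 -0.01909261  1.27010924] [ 0.07014445 -0.68267014  0.72311734 -0.07837439] 546.5495713601204 273.2023358490907 213.0279947714218
side [ 0.20114526 -0.6915644   0.95807837] [-0.34500473  0.90426013 -0.23385123  0.09273058] 453.11803777424205 273.62664838495976 214.01611811866266
{'time_s': 0.1, 'q': array([ 1.10367486e+00,  1.81426684e-01,  1.60790980e+00, -9.22093878e-06,
        1.35381286e+00, -2.06306923e-01]), 'dq': array([ 3.42970674e-05, -1.01002032e-03, -9.03734373e-04, -1.35092002e-03,
       -1.90598354e-03, -7.81672478e-04]), 'joint_efforts': array([ 7.38192957e-04, -4.45875549e+01, -3.52241528e+01, -3.22050619e-04,
        4.13903399e-03,  1.55370816e-05]), 'eef_pos': array([0.1480343 , 0.55510163, 0.23049591]), 'eef_rot': array([-2.52907524e-04,  1.30036939e-01,  9.91508844e-01, -7.36126855e-04]), 'wrist_force': array([-0.0381805 , -0.47765783, -0.01552211]), 'torque': array([-0.05772582,  0.03213881, -0.01472133]), 'grasp_force': 0.0, 'opening': 1.00062836011288}
```

View pics/top0.png

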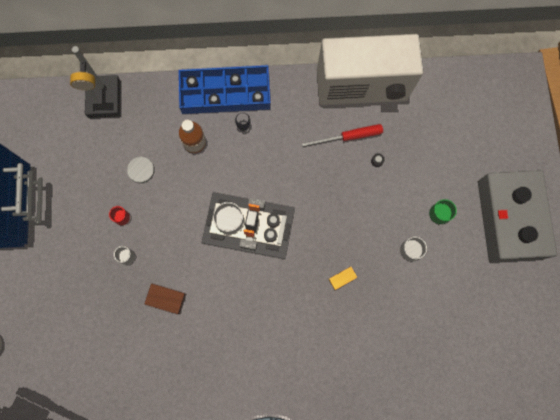

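View pics/side0.png

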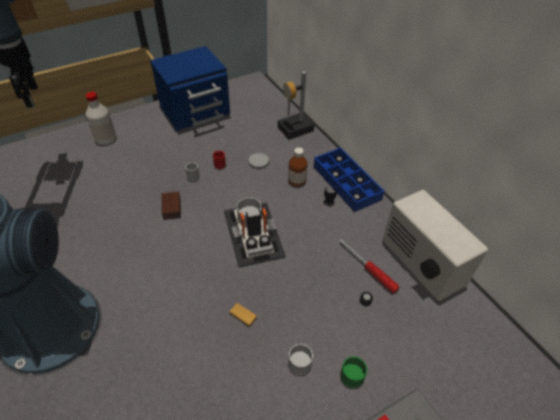

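Top view: dock at pixel (248,225), silver mid cup at (414,248) with the green one at (443,211), silver small cup at (123,255) with the red one at (119,215). The side view agrees with this. Next I'll measure the positions.

```bash
cat >> h.py <<'E'
from scipy.optimize import least_squares
def rim(w,ctr,zc,r,win=0.05,rad=None):
    """fit circle of known outer radius to rim ring points near height zc"""
    m=(np.hypot(w[...,0]-ctr[0],w[...,1]-ctr[1])<win)&(abs(w[...,2]-zc)<0.004)
    p=w[m]; 
    # mean radius of the rim ring
    s=least_squares(lambda a:np.hypot(p[:,0]-a[0],p[:,1]-a[1])-r,p[:,:2].mean(0),loss="soft_l1",f_scale=0.001)
    d=np.hypot(*(p[:,:2]-s.x).T)
    return s.x,len(p),np.median(p[:,2]),d.min(),d.max()
E
python3 - <<'E'
from h import *
t=np.load("top0.npz")["w"]; s=np.load("side0.npz")["w"]; f=np.load("top0.npz")["f"]
px={"dock":(248,225),"mid":(414,248),"small":(123,255),"green":(443,211),"red":(119,215),"big":(229,217)}
for k,(u,v) in px.items(): print(k,t[v,u].round(4))
np.set_printoptions(precision=4,suppress=True)
for k,z,r in (("mid",.046,.02475),("small",.046,.01775),("big",.064,.03275)):
    c=t[px[k][1],px[k][0],:2]
    for n,w in (("top",t),("side",s)):
        print(k,n,*rim(w,c,z,r))
# orange tabs in the top view
hsv=cv2.cvtColor(f,cv2.COLOR_BGR2HSV)
d=t[225,248]
m=(np.hypot(t[...,0]-d[0],t[...,1]-d[1])<0.12)&(t[...,2]>0.085)&(t[...,2]<.105)
p=t[m]; print("hi pts",len(p),p.mean(0),np.median(p[:,2]))
rr=cv2.minAreaRect(np.float32(p[:,:2]*1000)); print(rr)
# plate of dock z~8mm
m=(np.hypot(t[...,0]-d[0],t[...,1]-d[1])<0.14)&(t[...,2]>0.0045)&(t[...,2]<.012)
p=t[m]; print("dock",len(p),cv2.minAreaRect(np.float32(p[:,:2]*1000)))
m=(np.hypot(t[...,0]-d[0],t[...,1]-d[1])<0.14)&(t[...,2]>0.013)
p=t[m]; print("carrier",len(p),cv2.minAreaRect(np.float32(p[:,:2]*1000)))
print("bench z",np.nanmedian(t[...,2][300:400,200:400]), np.nanmedian(s[...,2][200:300,100:200]))
E
```

```text
dock [0.5235 0.0165 0.0925]
mid [ 0.4623 -0.363   0.0149]
small [0.4842 0.3094 0.0174]
green [ 0.5453 -0.4402  0.0175]
red [0.5801 0.32   0.0124]
big [0.5565 0.0612 0.0324]
mid top [ 0.4584 -0.3569] 91 0.04572829355724872 0.02229539969346608 0.02653012944482318
mid side [ 0.4587 -0.3576] 103 0.04470229564227157 0.02249643645521882 0.026655830672882175
small top [0.4817 0.3043] 64 0.04628271822139596 0.01538276121620518 0.019233320873189613
small side [0.4812 0.3029] 34 0.04463514577088945 0.014772660397681478 0.021897024987541144
big top [0.5502 0.0618] 108 0.06421748123159454 0.030635545551497608 0.03472979709652853
big side [0.5505 0.0616] 60 0.06192819282340145 0.03009500288861139 0.03647468718398843
hi pts 247 [0.5364 0.0087 0.0952] 0.09550188787660097
((537.3173217773438, 8.861320495605469), (24.292949676513672, 64.65129852294922), 75.60638427734375)
dock 1701 ((522.1856689453125, 16.458412170410156), (269.53851318359375, 265.8133850097656), 4.064318656921387)
carrier 2901 ((539.7840576171875, 18.580230712890625), (194.65994262695312, 120.84790802001953), 76.03413391113281)
bench z 0.0001742520229139899 -0.0009989571846777956
```

Emit:
jog_arm(
  series=[
    [[0, 0, 0, 0, 0, 0.149, 85], [0, 0, 0, 0, 0, 0.149, 85], [0, 0, 0, 0, 0, 0.149, 85], [0, 0, 0, 0, 0, 0.149, 85], [0, 0, 0, 0, 0, 0.149, 85], [0, 0, 0, 0, 0, 0.149, 85], [0, 0, 0, 0, 0, 0.149, 85], [0, 0, 0, 0, 0, 0.149, 85], [0, 0, 0, 0, 0, 0.149, 85], [0, 0, 0, 0, 0, 0.149, 85]],
  ],
)

```text
time_s: 1.1
eef_pos: [0.1481, 0.5553, 0.2307]
eef_rot: [0.0, 0.77, 0.638, -0.0]
wrist_force: [-0.9, -0.4, 0.3]
opening: 0.997
grasp_force: 0.0
```

```bash
cat >> h.py <<'E'
C=np.array([.537,.0087]); PHI=np.radians(-14.1)
YC=np.array([-np.sin(PHI),np.cos(PHI)]); 
T=dict(mid=np.array([.4586,-.3572]),small=np.array([.4815,.3040]),pinch=C,well=np.array([.5503,.0617]))
def to(xy,z):
    o=ctrl.get_obs(); M=R.from_quat(np.roll(o["eef_rot"],-1)).as_matrix()
    d=M.T@(np.r_[xy,z]-o["eef_pos"])*1000
    G=np.stack([np.r_[YC,0],[np.cos(PHI),np.sin(PHI),0],[0,0,-1]],1)
    print("t",o["time_s"],"pos",o["eef_pos"].round(4),"go mm",d.round(1),"turn",R.from_matrix(M.T@G).as_rotvec().round(3),
      "F",o["wrist_force"].round(1),"open",round(o["opening"]*85.4,1),"gf",round(o["grasp_force"],1))
E
python3 -c "
from h import *
to(T['mid'],.2)"
```

```text
t 1.1 pos [0.1481 0.5553 0.2307] go mm [-839.2  474.    31.5] turn [-0.     0.001  0.06 ] F [-0.9 -0.4  0.3] open 85.1 gf 0.0
```

Emit:
jog_arm(
  series=[
    [[0, 0, 0, 0, 0, 0.06, 85], [-28, 40, 0, 0, 0, 0, 85], [-28, 40, 0, 0, 0, 0, 85], [-28, 40, 0, 0, 0, 0, 85], [-28, 40, 0, 0, 0, 0, 85], [-28, 40, 0, 0, 0, 0, 85], [-28, 40, 0, 0, 0, 0, 85], [-28, 40, 0, 0, 0, 0, 85], [-28, 40, 0, 0, 0, 0, 85], [-28, 40, 0, 0, 0, 0, 85]],
  ],
)

```text
time_s: 2.1
eef_pos: [0.4388, 0.2235, 0.2311]
eef_rot: [-0.0, 0.787, 0.617, -0.0]
wrist_force: [0.1, 0.6, -0.4]
opening: 0.993
grasp_force: 0.0
```

Emit:
jog_arm(
  series=[
    [[-46, 12, 0, 0, 0, 0, 70], [-46, 12, 0, 0, 0, 0, 70], [-46, 12, 0, 0, 0, 0, 70], [-46, 12, 0, 0, 0, 0, 70], [-46, 12, 0, 0, 0, 0, 70], [-46, 12, 0, 0, 0, 0, 70], [-46, 12, 0, 0, 0, 0, 70], [-46, 12, 0, 0, 0, 0, 70], [-46, 12, 0, 0, 0, 0, 70], [-46, 12, 0, 0, 0, 0, 70]],
  ],
)

```text
time_s: 3.1
eef_pos: [0.4447, -0.252, 0.231]
eef_rot: [-0.0, 0.787, 0.617, 0.0]
wrist_force: [0.6, 0.6, 0.5]
opening: 0.819
grasp_force: 0.0
```

```bash
python3 -c "
from h import *
to(T['mid'],.1)"
```

```text
t 3.1 pos [ 0.4447 -0.252   0.231 ] go mm [-98.9  38.6 131. ] turn [-0.    -0.     0.006] F [0.6 0.6 0.5] open 70.0 gf 0.0
```

Emit:
jog_arm(
  series=[
    [[-33, 13, 0, 0, 0, 0.006, 70], [-33, 13, 0, 0, 0, 0, 70], [-33, 12.5, 10, 0, 0, 0, 70], [0, 0, 30, 0, 0, 0, 70], [0, 0, 35, 0, 0, 0, 70], [0, 0, 35, 0, 0, 0, 70], [0, 0, 30, 0, 0, 0, 70], [0, 0, 16, 0, 0, 0, 70], [0, 0, 0, 0, 0, 0, 70], [0, 0, 0, 0, 0, 0, 70]],
  ],
)

```text
time_s: 4.1
eef_pos: [0.4592, -0.3559, 0.0761]
eef_rot: [0.0, 0.788, 0.615, 0.0]
wrist_force: [0.2, -0.3, 0.4]
opening: 0.819
grasp_force: 0.0
```

```bash
python3 - <<'E'
from h import *
to(T['mid'],.03)
c,w=cloud("side"); f=c["frame"]
cv2.imwrite("pics/s1.png",cv2.resize(f[290:410,220:400],None,fx=4,fy=4))
E
```

```text
t 4.1 pos [ 0.4592 -0.3559  0.0761] go mm [-1.4 -0.3 46.1] turn [0.001 0.    0.   ] F [ 0.2 -0.3  0.4] open 69.9 gf 0.0
```

View pics/s1.png

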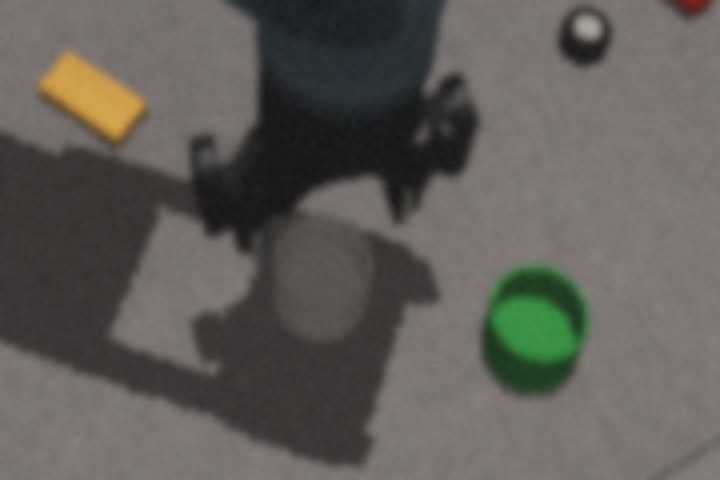

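The gripper straddles the silver cup (crop 325,280), with fingertips at (245,245) and (400,215). I'll read the tip heights from depth.

```bash
python3 - <<'E'
from h import *
np.set_printoptions(precision=4,suppress=True)
c,w=cloud("side")
XC=np.array([np.cos(PHI),np.sin(PHI)])
d=w[...,:2]-np.array([.4592,-.3559]); a=d@XC; b=d@YC
for s in (-1,1):
    m=(a*s>.029)&(a*s<.06)&(abs(b)<.02)&(w[...,2]>.03)&(w[...,2]<.15)
    z=w[...,2][m]; i=np.argsort(z)[:8]; print(s,m.sum(),z[i],a[m][i],b[m][i])
to(T['mid'],.03)
E
```

```text
-1 193 [0.0883 0.0898 0.0898 0.0902 0.0914 0.0916 0.0924 0.0924] [-0.0397 -0.0374 -0.0419 -0.0356 -0.0449 -0.043  -0.0417 -0.0398] [-0.011  -0.0101 -0.0111 -0.0108 -0.0068 -0.0074 -0.0102 -0.0108]
1 184 [0.0847 0.0865 0.0872 0.0877 0.0879 0.0879 0.088  0.089 ] [0.0346 0.0352 0.0344 0.035  0.0346 0.0344 0.0476 0.0412] [ 0.007  -0.01   -0.0056 -0.0038  0.0077  0.0008 -0.005  -0.0106]
t 4.2 pos [ 0.4598 -0.3566  0.0773] go mm [-0.8 -1.1 47.3] turn [0.003 0.002 0.   ] F [ 0.9 -0.2  0.1] open 69.7 gf 0.0
```

Emit:
jog_arm(
  series=[
    [[-1, -0.5, 12, 0, 0, 0, 70], [0, 0, 15, 0, 0, 0, 70], [0, 0, 12, 0, 0, 0, 70], [0, 0, 7.5, 0, 0, 0, 70], [0, 0, 0, 0, 0, 0, 60], [0, 0, 0, 0, 0, 0, 45], [0, 0, 0, 0, 0, 0, 40], [0, 0, 0, 0, 0, 0, 40], [0, 0, 0, 0, 0, 0, 40], [0, 0, 0, 0, 0, 0, 40]],
  ],
)

```text
time_s: 5.2
eef_pos: [0.458, -0.3564, 0.0289]
eef_rot: [0.0, 0.789, 0.615, 0.0]
wrist_force: [0.2, 0.1, -0.6]
opening: 0.587
grasp_force: 62.2
```

Emit:
jog_arm(
  series=[
    [[0, 0, -10, 0, 0, 0, 40], [0, 0, -30, 0, 0, 0, 40], [0, 0, -40, 0, 0, 0, 40], [0, 0, -40, 0, 0, 0, 40], [10, 0, -10, 0, 0, 0, 40], [25, 0, 0, 0, 0, 0, 40], [40, -2, 0, 0, 0, 0, 40], [40, -2, 0, 0, 0, 0, 40], [40, -2, 0, 0, 0, 0, 40], [40, -2, 0, 0, 0, 0, 40]],
  ],
)

```text
time_s: 6.2
eef_pos: [0.4973, -0.1632, 0.1586]
eef_rot: [-0.0, 0.789, 0.615, -0.0]
wrist_force: [-0.6, 0.7, -1.8]
opening: 0.586
grasp_force: 62.6
```

Emit:
jog_arm(
  series=[
    [[40, -2, 0, 0, 0, 0, 40], [40, -2, 0, 0, 0, 0, 40], [40, 0, 0, 0, 0, 0, 40], [35, 0, 0, 0, 0, 0, 40], [25, 0, 0, 0, 0, 0, 40], [12, 0, 0, 0, 0, 0, 40], [0, 0, 0, 0, 0, 0, 40], [0, 0, 0, 0, 0, 0, 40], [0, 0, 0, 0, 0, 0, 40], [0, 0, 0, 0, 0, 0, 40]],
  ],
)

```text
time_s: 7.2
eef_pos: [0.5405, 0.0208, 0.1588]
eef_rot: [0.0, 0.789, 0.614, -0.0]
wrist_force: [-0.4, 0.9, -1.2]
opening: 0.586
grasp_force: 62.6
```

```bash
python3 - <<'E'
from h import *
np.set_printoptions(precision=4,suppress=True)
to(T['well'],.029+.032)
c,w=cloud("side"); f=c["frame"]
cv2.imwrite("pics/s2.png",cv2.resize(f[130:280,170:340],None,fx=4,fy=4))
E
```

```text
t 7.2 pos [0.5405 0.0208 0.1588] go mm [42.1 -0.5 97.8] turn [-0.     0.    -0.002] F [-0.4  0.9 -1.2] open 50.1 gf 62.6
```

View pics/s2.png

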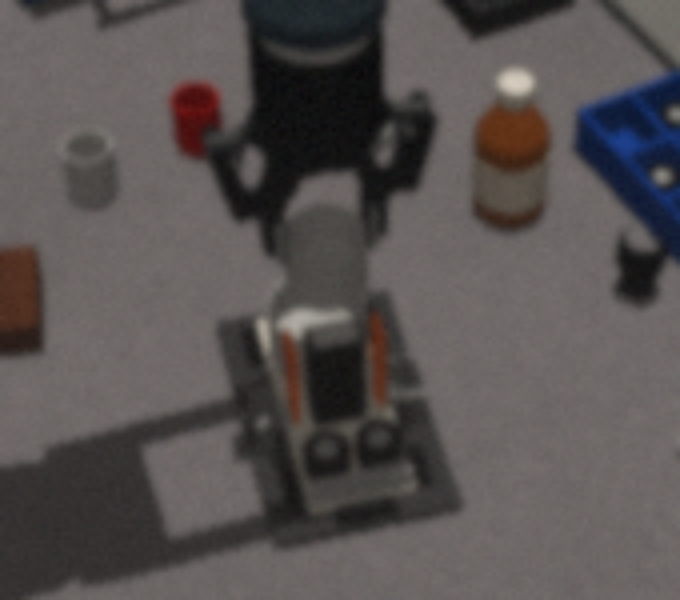

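The view shows the cup held upright (crop 320,265), just short of the big cup. I'll move on and lower it.

Emit:
jog_arm(
  series=[
    [[20, 0, 0, 0, 0, 0, 40], [17, -0.5, 0, 0, 0, 0, 40], [5.5, 0, 0, 0, 0, 0, 40], [0, 0, 10, 0, 0, 0, 40], [0, 0, 20, 0, 0, 0, 40], [0, 0, 15, 0, 0, 0, 40], [0, 0, 8, 0, 0, 0, 40], [0, 0, 5, 0, 0, 0, 40], [0, 0, 0, 0, 0, 0, 40], [0, 0, 0, 0, 0, 0, 40]],
  ],
)

```text
time_s: 8.25
eef_pos: [0.5509, 0.0631, 0.1012]
eef_rot: [0.0, 0.789, 0.615, 0.0]
wrist_force: [-0.1, 0.2, 0.5]
opening: 0.588
grasp_force: 62.6
```

```bash
python3 - <<'E'
from h import *
np.set_printoptions(precision=4,suppress=True)
to(T['well'],.029+.032)
c,w=cloud("side"); f=c["frame"]
cv2.imwrite("pics/s3.png",cv2.resize(f[165:245,210:300],None,fx=7,fy=7,interpolation=cv2.INTER_CUBIC))
E
```

```text
t 8.25 pos [0.5509 0.0631 0.1012] go mm [-1.5 -0.2 40.2] turn [ 0.001 -0.    -0.   ] F [-0.1  0.2  0.5] open 50.2 gf 62.6
```

View pics/s3.png

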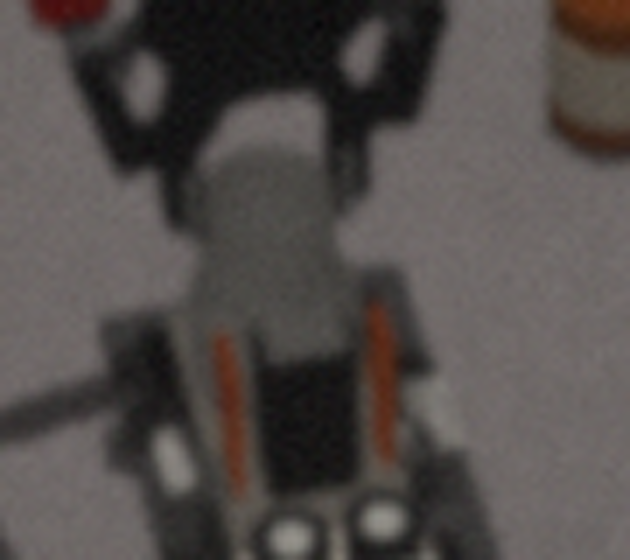

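The cup (crop 265,240) sits above the big cup, centred between the catches. I'll lower it, watching the force.

Emit:
jog_arm(
  series=[
    [[-0.8, 0, 4, 0, 0, 0, 40], [0, 0, 8, 0, 0, 0, 40], [0, 0, 8, 0, 0, 0, 40], [0, 0, 8, 0, 0, 0, 40], [0, 0, 5, 0, 0, 0, 40], [0, 0, 3, 0, 0, 0, 40], [0, 0, 2, 0, 0, 0, 40], [0, 0, 1, 0, 0, 0, 40], [0, 0, 0, 0, 0, 0, 40], [0, 0, 0, 0, 0, 0, 40]],
  ],
)

```text
time_s: 9.3
eef_pos: [0.5505, 0.0625, 0.062]
eef_rot: [0.0, 0.788, 0.615, 0.0]
wrist_force: [0.4, -0.4, -1.7]
opening: 0.596
grasp_force: 62.6
```

Emit:
jog_arm(
  series=[
    [[0, 0, 0.5, 0, 0, 0, 40], [0, 0, 0.5, 0, 0, 0, 40], [0, 0, 0, 0, 0, 0, 40], [0, 0, 0, 0, 0, 0, 40], [0, 0, 0, 0, 0, 0, 40], [0, 0, 0, 0, 0, 0, 40], [0, 0, 0, 0, 0, 0, 40], [0, 0, 0, 0, 0, 0, 40], [0, 0, 0, 0, 0, 0, 40], [0, 0, 0, 0, 0, 0, 40]],
  ],
)

```text
time_s: 10.3
eef_pos: [0.5504, 0.0625, 0.061]
eef_rot: [0.0, 0.789, 0.615, 0.0]
wrist_force: [-1.4, 0.2, 5.6]
opening: 0.587
grasp_force: 65.8
```

Emit:
jog_arm(
  series=[
    [[0, 0, 0, 0, 0, 0, 54], [0, 0, 0, 0, 0, 0, 58], [0, 0, 0, 0, 0, 0, 64], [0, 0, 0, 0, 0, 0, 66], [0, 0, 0, 0, 0, 0, 66], [0, 0, -10, 0, 0, 0, 66], [0, 0, -25, 0, 0, 0, 66], [0, 0, -35, 0, 0, 0, 66], [0, 0, -30, 0, 0, 0, 66], [0, 0, -10, 0, 0, 0, 66]],
  ],
)

```text
time_s: 11.3
eef_pos: [0.5525, 0.0624, 0.1753]
eef_rot: [0.002, 0.788, 0.615, 0.002]
wrist_force: [0.5, 0.4, -0.0]
opening: 0.771
grasp_force: 0.0
```

```bash
python3 -c "
from h import *
to(T['small'],.076)"
```

```text
t 11.3 pos [0.5525 0.0624 0.1753] go mm [ 217.  -128.3   98.6] turn [ 0.007 -0.001  0.   ] F [ 0.5  0.4 -0. ] open 65.8 gf 0.0
```

Emit:
jog_arm(
  series=[
    [[16, -9, 0, 0, 0, 0, 62], [35, -21, 0, 0, 0, 0, 60], [40, -24, 0, 0, 0, 0, 60], [40, -24, 0, 0, 0, 0, 60], [40, -24, 0, 0, 0, 0, 60], [30, -17, 0, 0, 0, 0, 60], [15, -9, 10, 0, 0, 0, 60], [0, 0, 30, 0, 0, 0, 60], [0, 0, 35, 0, 0, 0, 60], [0, 0, 20, 0, 0, 0, 60]],
  ],
)

```text
time_s: 12.3
eef_pos: [0.4766, 0.3028, 0.0728]
eef_rot: [-0.001, 0.788, 0.615, -0.002]
wrist_force: [0.5, 0.4, 0.1]
opening: 0.704
grasp_force: 0.0
```

```bash
python3 - <<'E'
from h import *
np.set_printoptions(precision=4,suppress=True)
to(T['small'],.0315)
t,w=cloud("top")
print("big rim",*rim(w,T['well'],.064,.03275))
print("mid nested",*rim(w,T['well'],.078,.02475))
c,w2=cloud("side")
print("small side",*rim(w2,T['small'],.045,.01775,win=.025))
cv2.imwrite("pics/m4.png",np.hstack([cv2.resize(t["frame"][180:270,185:305],(400,300)),cv2.resize(c["frame"][130:220,160:280],(400,300))]))
to(T['small'],.0315)
E
```

```text
t 12.3 pos [0.4766 0.3028 0.0728] go mm [ 2.4  4.6 41.2] turn [-0.003  0.002  0.001] F [0.5 0.4 0.1] open 60.1 gf 0.0
big rim [0.5503 0.0617] 145 0.06366572715219831 0.020815136401008533 0.048288116979915724
mid nested [0.5484 0.0604] 83 0.07777864133196988 0.022804664884977677 0.04688783900178198
small side [0.4805 0.304 ] 41 0.04460310081219476 0.01157133793477935 0.02108203786059033
t 12.4 pos [0.4756 0.3021 0.072 ] go mm [ 3.5  5.6 40.5] turn [-0.006  0.004  0.   ] F [-0.2 -0.3  0.1] open 59.7 gf 0.0
```

View pics/m4.png

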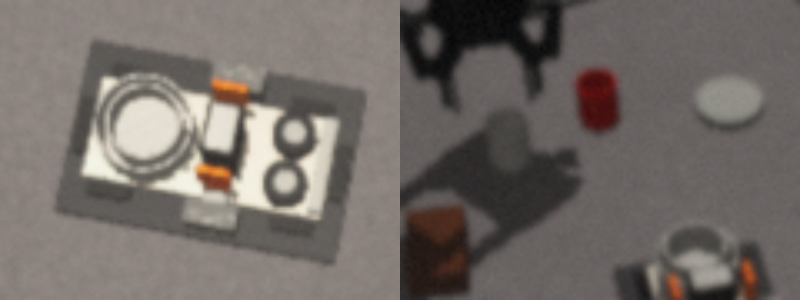

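Left: the mid cup is nested in the big cup (rim z 78 mm as expected) and the carrier is still in place. Right: the gripper is above the small silver cup (crop 505,140) with the red one clear at (597,98).

Emit:
jog_arm(
  series=[
    [[3, 5, 0, -0.005, 0.003, 0, 60], [0, 0, 0, 0, 0, 0, 60], [0, 0, 10, 0, 0, 0, 60], [0, 0, 15, 0, 0, 0, 60], [0, 0, 10, 0, 0, 0, 60], [0, 0, 5, 0, 0, 0, 60], [0, 0, 0, 0, 0, 0, 50], [0, 0, 0, 0, 0, 0, 45], [0, 0, 0, 0, 0, 0, 45], [0, 0, 0, 0, 0, 0, 45]],
  ],
)

```text
time_s: 13.4
eef_pos: [0.4849, 0.3051, 0.0363]
eef_rot: [0.001, 0.788, 0.615, 0.003]
wrist_force: [1.1, 0.2, -0.1]
opening: 0.526
grasp_force: 0.0
```

```bash
python3 -c "
from h import *
to(T['small'],.0315)"
```

```text
t 13.4 pos [0.4849 0.3051 0.0363] go mm [-1.9 -3.1  4.8] turn [ 0.006 -0.004  0.   ] F [ 1.1  0.2 -0.1] open 44.9 gf 0.0
```

Emit:
jog_arm(
  series=[
    [[-1.5, -2.5, 2, 0.005, -0.003, 0, 46], [0, 0, 2, 0, 0, 0, 46], [0, 0, 0, 0, 0, 0, 46], [0, 0, 0, 0, 0, 0, 46], [0, 0, 0, 0, 0, 0, 46], [0, 0, 0, 0, 0, 0, 46], [0, 0, 0, 0, 0, 0, 46], [0, 0, 0, 0, 0, 0, 46], [0, 0, 0, 0, 0, 0, 46], [0, 0, 0, 0, 0, 0, 46]],
  ],
)

```text
time_s: 14.4
eef_pos: [0.4817, 0.3041, 0.0318]
eef_rot: [0.0, 0.789, 0.615, -0.0]
wrist_force: [0.2, 0.2, -0.3]
opening: 0.536
grasp_force: 0.0
```

```bash
python3 -c "
from h import *
to(T['small'],.0315)"
```

```text
t 14.4 pos [0.4817 0.3041 0.0318] go mm [-0.1 -0.2  0.3] turn [0. 0. 0.] F [ 0.2  0.2 -0.3] open 45.8 gf 0.0
```

Settled. Next I close on the cup and lift it.

Emit:
jog_arm(
  series=[
    [[0, 0, 0, 0, 0, 0, 40], [0, 0, 0, 0, 0, 0, 30], [0, 0, 0, 0, 0, 0, 28], [0, 0, 0, 0, 0, 0, 28], [0, 0, 0, 0, 0, 0, 28], [0, 0, 0, 0, 0, 0, 28], [0, 0, -10, 0, 0, 0, 28], [0, 0, -30, 0, 0, 0, 28], [0, 0, -40, 0, 0, 0, 28], [0, 0, -25, 0, 0, 0, 28]],
  ],
)

```text
time_s: 15.4
eef_pos: [0.4825, 0.3044, 0.1397]
eef_rot: [0.0, 0.788, 0.615, 0.001]
wrist_force: [-0.0, 0.3, -1.3]
opening: 0.422
grasp_force: 60.1
```

```bash
python3 - <<'E'
from h import *
np.set_printoptions(precision=4,suppress=True)
to(T['well'],.0315+.046)
for n in ("top","side"):
    t,w=cloud(n)
    for c0 in (T['well'],[.549,.061]):
        print(n,"mid nested",*rim(w,c0,.078,.02475,win=.031), "big",*rim(w,c0,.064,.03275,win=.037))
c,w=cloud("side")
to(T['well'],.0315+.046)
E
```

```text
t 15.4 pos [0.4825 0.3044 0.1397] go mm [-219.   124.7   62.1] turn [ 0.002 -0.001  0.   ] F [-0.   0.3 -1.3] open 36.0 gf 60.1
top mid nested [0.5485 0.0606] 72 0.07790808800545646 0.02288938822406046 0.02650928698609345 big [0.5503 0.0616] 147 0.06397555862909332 0.020900853592662638 0.03465732035010905
top mid nested [0.5485 0.0606] 72 0.07790808800545646 0.02288938822406046 0.02650928698609345 big [0.5503 0.0616] 147 0.06397555862909332 0.020900853592662638 0.03465732035010905
side mid nested [0.5486 0.0605] 61 0.07626928069893602 0.021154702327034838 0.027547032108481296 big [0.5488 0.0521] 76 0.06356440810120578 0.01970119820741503 0.04424678611336967
side mid nested [0.5486 0.0605] 61 0.07626928069893602 0.021154702327034838 0.027547032108481296 big [0.5488 0.0521] 76 0.06356440810120578 0.01970119820741503 0.04424678611336967
t 15.55 pos [0.483  0.3046 0.1391] go mm [-219.4  124.2   61.5] turn [ 0.004 -0.003  0.   ] F [ 0.  -0.4 -1. ] open 36.1 gf 60.1
```

Emit:
jog_arm(
  series=[
    [[-10, 5, -8, 0, 0, 0, 28], [-30, 17, 0, 0, 0, 0, 28], [-40, 23, 0, 0, 0, 0, 28], [-40, 23, 0, 0, 0, 0, 28], [-40, 23, 0, 0, 0, 0, 28], [-35, 19, 0, 0, 0, 0, 28], [-18, 10, 0, 0, 0, 0, 28], [-7, 4, 0, 0, 0, 0, 28], [0, 0, 0, 0, 0, 0, 28], [0, 0, 0, 0, 0, 0, 28]],
  ],
)

```text
time_s: 16.55
eef_pos: [0.5476, 0.0612, 0.1441]
eef_rot: [-0.001, 0.788, 0.615, -0.001]
wrist_force: [-0.7, 0.9, -1.0]
opening: 0.419
grasp_force: 60.1
```

Emit:
jog_arm(
  series=[
    [[0, 0, 0, 0, 0, 0, 28], [0, 0, 0, 0, 0, 0, 28], [0, 0, 5, 0, 0, 0, 28], [0, 0, 8, 0, 0, 0, 28], [0, 0, 7, 0, 0, 0, 28], [0, 0, 5, 0, 0, 0, 28], [0, 0, 2, 0, 0, 0, 28], [0, 0, 0, 0, 0, 0, 28], [0, 0, 0, 0, 0, 0, 28], [0, 0, 0, 0, 0, 0, 28]],
  ],
)

```text
time_s: 17.55
eef_pos: [0.5487, 0.0604, 0.1181]
eef_rot: [0.0, 0.789, 0.615, 0.0]
wrist_force: [0.3, 0.5, 0.2]
opening: 0.414
grasp_force: 60.1
```

```bash
python3 - <<'E'
from h import *
to([.5485,.0605],.0318+.046)
c,w=cloud("side"); f=c["frame"]
cv2.imwrite("pics/s5.png",cv2.resize(f[165:245,210:300],None,fx=7,fy=7,interpolation=cv2.INTER_CUBIC))
E
```

```text
t 17.55 pos [0.5487 0.0604 0.1181] go mm [-0.  -0.3 40.3] turn [ 0.001 -0.     0.   ] F [0.3 0.5 0.2] open 35.4 gf 60.1
```

View pics/s5.png

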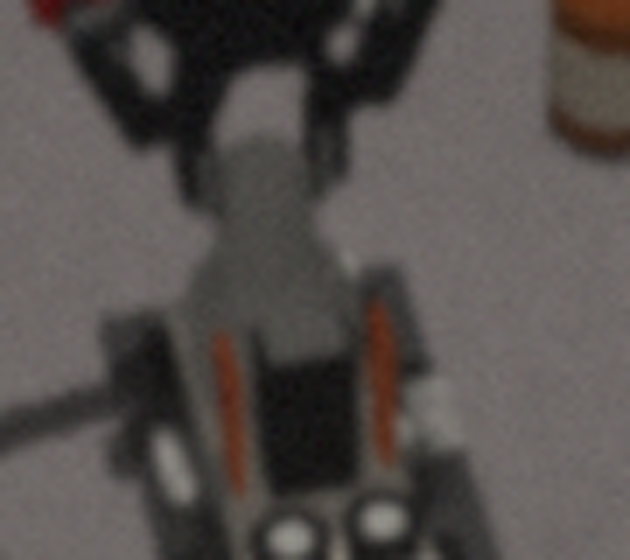

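The small cup (crop 255,190) is held upright, centred over the nested mid cup. I'll lower it.

Emit:
jog_arm(
  series=[
    [[0, 0, 4, 0, 0, 0, 28], [0, 0, 8, 0, 0, 0, 28], [0, 0, 8, 0, 0, 0, 28], [0, 0, 8, 0, 0, 0, 28], [0, 0, 5, 0, 0, 0, 28], [0, 0, 3, 0, 0, 0, 28], [0, 0, 2, 0, 0, 0, 28], [0, 0, 1, 0, 0, 0, 28], [0, 0, 0, 0, 0, 0, 28], [0, 0, 0, 0, 0, 0, 28]],
  ],
)

```text
time_s: 18.6
eef_pos: [0.5486, 0.0605, 0.079]
eef_rot: [0.0, 0.789, 0.615, 0.0]
wrist_force: [-0.5, 0.2, -0.6]
opening: 0.42
grasp_force: 60.1
```

Emit:
jog_arm(
  series=[
    [[0, 0, 0.5, 0, 0, 0, 28], [0, 0, 0.5, 0, 0, 0, 28], [0, 0, 0.5, 0, 0, 0, 28], [0, 0, 0, 0, 0, 0, 28], [0, 0, 0, 0, 0, 0, 28], [0, 0, 0, 0, 0, 0, 28], [0, 0, 0, 0, 0, 0, 28], [0, 0, 0, 0, 0, 0, 28], [0, 0, 0, 0, 0, 0, 28], [0, 0, 0, 0, 0, 0, 28]],
  ],
)

```text
time_s: 19.6
eef_pos: [0.5488, 0.0605, 0.0783]
eef_rot: [0.0, 0.788, 0.615, 0.0]
wrist_force: [-2.3, 0.6, 6.9]
opening: 0.42
grasp_force: 60.7
```

Emit:
jog_arm(
  series=[
    [[0, 0, 0, 0, 0, 0, 40], [0, 0, 0, 0, 0, 0, 44], [0, 0, 0, 0, 0, 0, 48], [0, 0, 0, 0, 0, 0, 52], [0, 0, 0, 0, 0, 0, 52], [0, 0, 0, 0, 0, 0, 52], [0, 0, -10, 0, 0, 0, 52], [0, 0, -25, 0, 0, 0, 56], [0, 0, -35, 0, 0, 0, 60], [0, 0, -20, 0, 0, 0, 60]],
  ],
)

```text
time_s: 20.6
eef_pos: [0.5496, 0.0604, 0.1707]
eef_rot: [0.001, 0.788, 0.615, 0.001]
wrist_force: [0.4, -0.5, -0.2]
opening: 0.7
grasp_force: 0.0
```

Emit:
jog_arm(
  series=[
    [[5, 0, -5, 0, 0, 0, 82], [20, 0, -5, 0, 0, 0, 82], [35, 0, 0, 0, 0, 0, 82], [40, 0, 0, 0, 0, 0, 82], [40, 0, 0, 0, 0, 0, 82], [40, 0, 0, 0, 0, 0, 82], [20, 0, 0, 0, 0, 0, 82], [0, 0, 0, 0, 0, 0, 82], [0, 0, 0, 0, 0, 0, 82], [0, 0, 0, 0, 0, 0, 82]],
  ],
)

```text
time_s: 21.6
eef_pos: [0.5966, 0.2536, 0.1766]
eef_rot: [-0.0, 0.789, 0.615, -0.001]
wrist_force: [0.8, 0.4, 0.3]
opening: 0.962
grasp_force: 0.0
```

```bash
python3 - <<'E'
from h import *
np.set_printoptions(precision=4,suppress=True)
t,w=cloud("top")
print("mid",*rim(w,[.5485,.0605],.078,.02475,win=.031)); print("small",*rim(w,[.5485,.0605],.092,.01775,win=.025)); print("big",*rim(w,[.5503,.0616],.064,.03275,win=.037))
hsv=cv2.cvtColor(t["frame"],cv2.COLOR_BGR2HSV)
d=w[...,:2]-C; XC=np.array([np.cos(PHI),np.sin(PHI)]); a=d@XC; b=d@YC
m=(abs(a)<.045)&(abs(b)<.03)&(w[...,2]>.085)&(w[...,2]<.105)
p=w[m]; print(m.sum(),cv2.minAreaRect(np.float32(p[:,:2]*1000)))
print("a",np.percentile(a[m],[1,50,99]),"b",np.percentile(b[m],[1,50,99]))
for s in (-1,1):
    mm=m&(a*s>.02); print(s,mm.sum(),np.percentile(a[mm],[2,98]),np.percentile(b[mm],[2,50,98]))
to(C,.055)
cv2.imwrite("pics/t6.png",cv2.resize(t["frame"][170:280,175:315],None,fx=5,fy=5))
E
```

```text
mid [0.5483 0.0605] 95 0.07820423217235839 0.01563364429621189 0.02669451694078495
small [0.548  0.0612] 60 0.0921584980911595 0.015271398822719608 0.019445783806918165
big [0.5506 0.062 ] 226 0.06329823733826623 0.0021705371158792404 0.03462797711863976
253 ((536.8028564453125, 8.712478637695312), (24.03235626220703, 63.419883728027344), 75.41724395751953)
a [-0.0312 -0.0003  0.0311] b [-0.0119 -0.0003  0.0115]
-1 32 [-0.0319 -0.0264] [-0.0118  0.0001  0.0102]
1 37 [0.0263 0.0315] [-0.0119  0.      0.0107]
t 21.65 pos [0.5968 0.2534 0.1769] go mm [-251.8    1.9  122.1] turn [-0.001  0.001 -0.001] F [ 0.3 -0.1  0.2] open 81.9 gf 0.0
```

View pics/t6.png

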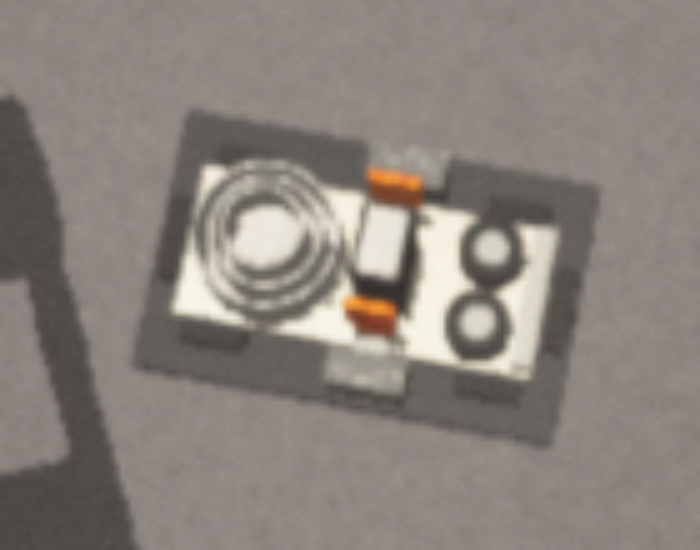

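Top view: three concentric silver rings at (265,235), so both cups are nested (small rim z 92 mm). The orange tabs at (395,185) and (370,312) confirm the pinch point. I'll move over it.

Emit:
jog_arm(
  series=[
    [[-12, 0, 0, 0, 0, 0, 82], [-35, 0.5, 0, 0, 0, 0, 82], [-45, 0.5, 0, 0, 0, 0, 82], [-45, 0.5, 0, 0, 0, 0, 82], [-45, 0.5, 0, 0, 0, 0, 82], [-40, 0, 0, 0, 0, 0, 82], [-20, 0, 0, 0, 0, 0, 82], [-10, 0, 0, 0, 0, 0, 82], [0, 0, 0, 0, 0, 0, 82], [0, 0, 0, 0, 0, 0, 82]],
  ],
)

```text
time_s: 22.65
eef_pos: [0.5377, 0.0098, 0.1774]
eef_rot: [0.0, 0.789, 0.615, 0.0]
wrist_force: [-0.1, -0.3, -0.4]
opening: 0.961
grasp_force: 0.0
```

Emit:
jog_arm(
  series=[
    [[0, 0, 5, 0, 0, 0, 82], [0, 0, 15, 0, 0, 0, 82], [0, 0, 15, 0, 0, 0, 82], [0, 0, 10, 0, 0, 0, 82], [0, 0, 5, 0, 0, 0, 82], [0, 0, 0, 0, 0, 0, 82], [0, 0, 0, 0, 0, 0, 82], [0, 0, 0, 0, 0, 0, 82], [0, 0, 0, 0, 0, 0, 82], [0, 0, 0, 0, 0, 0, 82]],
  ],
)

```text
time_s: 23.65
eef_pos: [0.538, 0.0095, 0.1277]
eef_rot: [0.0, 0.789, 0.615, 0.0]
wrist_force: [0.5, 0.6, 0.1]
opening: 0.958
grasp_force: 0.0
```

```bash
python3 -c "
from h import *
to([.5368,.0087],.055)"
```

```text
t 23.65 pos [0.538  0.0095 0.1277] go mm [-1.  -1.  72.7] turn [ 0.001 -0.    -0.   ] F [0.5 0.6 0.1] open 81.8 gf 0.0
```

Emit:
jog_arm(
  series=[
    [[-1, -1, 5, 0, 0, 0, 82], [0, 0, 12, 0, 0, 0, 82], [0, 0, 15, 0, 0, 0, 82], [0, 0, 15, 0, 0, 0, 82], [0, 0, 12, 0, 0, 0, 82], [0, 0, 8, 0, 0, 0, 82], [0, 0, 4, 0, 0, 0, 82], [0, 0, 1.5, 0, 0, 0, 82], [0, 0, 0, 0, 0, 0, 82], [0, 0, 0, 0, 0, 0, 82]],
  ],
)

```text
time_s: 24.65
eef_pos: [0.537, 0.0088, 0.0554]
eef_rot: [0.0, 0.789, 0.615, 0.0]
wrist_force: [0.2, 0.9, -0.3]
opening: 0.961
grasp_force: 0.0
```

Emit:
jog_arm(
  series=[
    [[0, 0, 0, 0, 0, 0, 74], [0, 0, 0, 0, 0, 0, 66], [0, 0, 0, 0, 0, 0, 62], [0, 0, 0, 0, 0, 0, 58], [0, 0, 0, 0, 0, 0, 54], [0, 0, 0, 0, 0, 0, 50], [0, 0, 0, 0, 0, 0, 44], [0, 0, 0, 0, 0, 0, 40], [0, 0, 0, 0, 0, 0, 38], [0, 0, 0, 0, 0, 0, 38]],
  ],
)

```text
time_s: 25.65
eef_pos: [0.5384, 0.0084, 0.0577]
eef_rot: [0.001, 0.788, 0.615, 0.001]
wrist_force: [-2.6, 0.1, 20.3]
opening: 0.485
grasp_force: 59.5
```

```bash
python3 -c "
from h import *
to([.5368,.0087],.055)"
```

```text
t 25.65 pos [0.5384 0.0084 0.0577] go mm [-0.1 -1.6  2.7] turn [0.004 0.    0.   ] F [-2.6  0.1 20.3] open 41.5 gf 59.5
```

```bash
python3 - <<'E'
from h import *
c,w=cloud("side"); f=c["frame"]
a=cv2.resize(f[185:265,215:295],(560,560),interpolation=cv2.INTER_CUBIC)
cv2.imwrite("pics/s7.png",a)
np.set_printoptions(precision=4,suppress=True)
XC=np.array([np.cos(PHI),np.sin(PHI)]); d=w[...,:2]-C; A=d@XC; B=d@YC
hsv=cv2.cvtColor(f,cv2.COLOR_BGR2HSV)
o=(hsv[...,0]<15)&(hsv[...,1]>130)&(abs(A)<.05)&(abs(B)<.03)
for s in (-1,1):
    m=o&(A*s>0.01); print(s,m.sum(),np.percentile(A[m],[5,50,95]),np.percentile(w[...,2][m],[5,95]))
to(C,.055)
E
```

```text
-1 47 [-0.0219 -0.0189 -0.0156] [0.0339 0.0926]
1 40 [0.0162 0.0196 0.0218] [0.0334 0.0965]
t 25.7 pos [0.5383 0.0084 0.0576] go mm [-0.1 -1.4  2.6] turn [0.004 0.    0.   ] F [-3.4 -0.6 19. ] open 41.4 gf 59.4
```

View pics/s7.png

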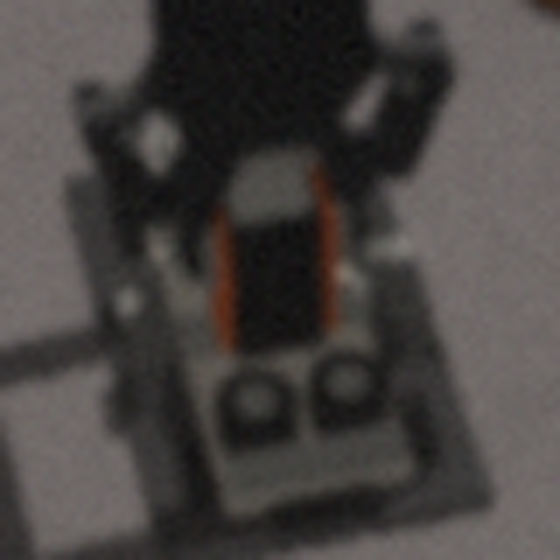

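Both catches (crop 225,280 and 328,250) are pressed in flat against the tower, evenly on each side. I'll lift gently.

Emit:
jog_arm(
  series=[
    [[0, 0, -1.5, 0, 0, 0, 38], [0, 0, -1.5, 0, 0, 0, 38], [0, 0, -2, 0, 0, 0, 38], [0, 0, -2, 0, 0, 0, 38], [0, 0, -3, 0, 0, 0, 38], [0, 0, -3, 0, 0, 0, 38], [0, 0, -4, 0, 0, 0, 38], [0, 0, -5, 0, 0, 0, 38], [0, 0, -5, 0, 0, 0, 38], [0, 0, -3, 0, 0, 0, 38]],
  ],
)

```text
time_s: 26.7
eef_pos: [0.5361, 0.009, 0.0849]
eef_rot: [-0.0, 0.788, 0.615, -0.0]
wrist_force: [0.6, 0.1, -6.4]
opening: 0.472
grasp_force: 63.1
```

```bash
cat > lv.py <<'E'
from h import *
np.set_printoptions(precision=4,suppress=True)
to(C,.055)
XC=np.array([np.cos(PHI),np.sin(PHI)])
for n in ("side","top"):
    c,w=cloud(n); d=w[...,:2]-C; A=d@XC; B=d@YC
    m=(abs(A)<.03)&(B<-.028)&(B>-.078)&(w[...,2]>.02)
    print(n,m.sum(),"mount-side z pct",np.percentile(w[...,2][m],[5,25,50,75,95]))
    # cup rims: points near well, height percentiles
    m=(np.hypot(A,B-.055)<.036)&(w[...,2]>.03); print(" cups z",np.percentile(w[...,2][m],[5,25,50,75,95,99]) if m.sum() else 0)
    m=(abs(A)<.045)&(abs(B)<.1)&(w[...,2]<.25)&(w[...,2]>.006)
    m&=c["frame"].min(-1)>130; p=w[m]
    print(" white",m.sum(),np.percentile(p[:,2],[5,50,95]) if m.sum() else 0)
    cv2.imwrite(f"pics/lift_{n}.png",c["frame"])
E
python3 lv.py
```

```text
t 26.7 pos [0.5361 0.009  0.0849] go mm [-0.1  1.  29.9] turn [-0.001  0.     0.   ] F [ 0.6  0.1 -6.4] open 40.3 gf 63.1
side 2634 mount-side z pct [0.0523 0.2469 0.3376 0.4209 0.4547]
 cups z [0.0705 0.4374 0.4446 0.4521 0.4662 0.4709]
 white 0 0
top 1122 mount-side z pct [0.0471 0.3007 0.4425 0.4491 0.4684]
 cups z [0.0685 0.0964 0.4413 0.4479 0.4681 0.4734]
 white 269 [0.045  0.0886 0.1189]
```

The wrist carries about 7 N, so the carrier with both cups is off the dock. I'll continue up.

Emit:
jog_arm(
  series=[
    [[0, 0, -4, 0, 0, 0, 38], [0, 0, -10, 0, 0, 0, 38], [0, 0, -16, 0, 0, 0, 38], [0, 0, -20, 0, 0, 0, 38], [0, 0, -20, 0, 0, 0, 38], [0, 0, -18, 0, 0, 0, 38], [0, 0, -12, 0, 0, 0, 38], [0, 0, -6, 0, 0, 0, 38], [0, 0, -3, 0, 0, 0, 38], [0, 0, -1, 0, 0, 0, 38]],
  ],
)

```text
time_s: 27.8
eef_pos: [0.5362, 0.0089, 0.1945]
eef_rot: [-0.0, 0.789, 0.615, -0.0]
wrist_force: [0.4, 0.2, -6.9]
opening: 0.479
grasp_force: 63.1
```

Emit:
jog_arm(
  series=[
    [[0, 0, 0, 0, 0, 0, 38], [0, 0, 0, 0, 0, 0, 38], [0, 0, 0, 0, 0, 0, 38], [0, 0, 0, 0, 0, 0, 38], [0, 0, 0, 0, 0, 0, 38], [0, 0, 0, 0, 0, 0, 38], [0, 0, 0, 0, 0, 0, 38], [0, 0, 0, 0, 0, 0, 38], [0, 0, 0, 0, 0, 0, 38], [0, 0, 0, 0, 0, 0, 38]],
  ],
)

```text
time_s: 28.8
eef_pos: [0.5365, 0.0089, 0.1948]
eef_rot: [0.0, 0.789, 0.615, 0.0]
wrist_force: [0.6, -0.2, -6.2]
opening: 0.478
grasp_force: 63.1
```

```bash
python3 - <<'E'
from h import *
np.set_printoptions(precision=4,suppress=True)
to(C,.055)
XC=np.array([np.cos(PHI),np.sin(PHI)])
c,w=cloud("side"); t,w2=cloud("top")
for n,w_ in (("side",w),("top",w2)):
    d=w_[...,:2]-C; A=d@XC; B=d@YC; z=w_[...,2]
    for lo,hi in ((-.074,-.066),(-.064,-.03),(.03,.09)):
        m=(abs(A)<.034)&(B>lo)&(B<hi)&(z>.1)&(z<.24); print(n,lo,hi,m.sum(),np.percentile(z[m],[5,25,50,75,95]) if m.sum() else "")
    m=(abs(A)<.034)&(abs(B)<.1)&(z>.12)&(z<.155); p=np.c_[A[m],B[m],np.ones(m.sum())]
s=lambda im:cv2.resize(im,(400,400))
cv2.imwrite("pics/m8.png",np.hstack([s(c["frame"][130:260,190:320]),s(t["frame"][155:285,180:310])]))
E
```

```text
t 28.8 pos [0.5365 0.0089 0.1948] go mm [ -0.    0.5 139.8] turn [ 0. -0.  0.] F [ 0.6 -0.2 -6.2] open 40.8 gf 63.1
side -0.074 -0.066 179 [0.1459 0.1534 0.1611 0.1669 0.1697]
side -0.064 -0.03 311 [0.1597 0.1688 0.173  0.1745 0.1761]
side 0.03 0.09 124 [0.1527 0.1729 0.1983 0.2129 0.2213]
top -0.074 -0.066 126 [0.1646 0.1676 0.1689 0.1706 0.1723]
top -0.064 -0.03 165 [0.1526 0.1546 0.1591 0.1744 0.1779]
top 0.03 0.09 732 [0.1549 0.1869 0.1978 0.2109 0.2273]
```

View pics/m8.png

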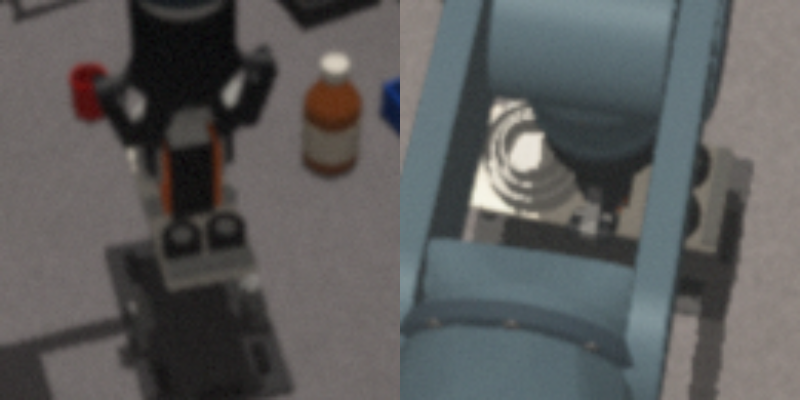

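Left: the carrier hangs level above the empty dock. Right: the three cups are still nested at (525,160). Plate top reads about 154 mm at both ends, so the underside is about 144 mm up. I'm handing the job in.

```bash
python3 -c "
from bench import ctrl
print(ctrl.hand_in())"
```

```text
the job is handed in; nothing more can be done
None
```

I handed the job in at 28.8 s of the 64 s allowed: both cups are nested, and the carrier is held level by its pinched catches above the dock, its underside about 14 cm above the bench; the judge gave no result.

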